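# Hang two potted plants on the pivoting pot bar and bring it level

### The job

Hang the terracotta pot and the white pot by their hooks on the pivoting bar, outside the two pots that already hang there, alternating sides: the first one (either pot) on the side that is up now, letting the bar lean over to it, then the other one on the opposite side, slid along the bar until the bar hangs level by itself. Let the bar take each pot's weight gently, never letting it swing down fast, dropping a pot on it or pressing on it, and leave the hanging pots, the jar, the brush and the basket where they are.

Things in the scene. Friction and masses are not known exactly. Their poses are not given: they have to be found in the camera images.
- bar (a joint): lean of the bar, rad: 0 = level, positive = +y (left) end up; stops at -0.12 and 0.12. It balances by weight alone on a light, damped pivot: with four pots on, about 0.55 N m of imbalance per rad. In the first 2 s it settles down on the blue pot's side (lean 0.03 to 0.11); either new pot alone takes it over to the other stop
- pivot (a point): centre of the bar's pivot pin, 275 mm above the bench, fixed. x axis: along the pin, away from the robot; y: the bar's direction when level, up to 0.2 rad off the world's y. The green post (24 mm square, 293 mm high) stands 35 mm behind the bar (+x) on a steel foot 160 x 220 x 16 mm
- bar_mid (a point): middle of the bar's top face, 40 mm below the pin; leans with the bar, y along it. Aluminium flat bar 500 mm long, 10 mm thick (x), 14 mm high, smooth on top so that hooks slide; black end caps stand 8 mm proud at +-250 mm. New hooks fit from 130 to 240 mm out; with the first at about 190 mm, the second balances it somewhere in that range
- pot_terra_tab (a point): centre of the finger tab of the terracotta pot, a 60 mm wide potted succulent with a rigid hanger, 211 mm tall in all; this point is 191 mm above its underside. The yellow tab, 10 mm thick along the pot's own y, 20 mm wide along its x, reaches from 171 to 211 mm up. Starts standing on the bench in front of the bar; weighs 0.19 to 0.25 kg, how much is not known
- pot_terra_hook (a point): hook seat of the terracotta pot, 165 mm above its underside: mid underside of the hook's 6 mm cross-wire, which runs along the pot's x and lies across the bar. The hook opens to +x, 20 mm wide inside: stem at -x; at +x a tip reaching 12 mm below the seat, then a 35 mm high opening down to the wire's apex, which the bar must pass sideways before the hook is lowered on it. Hung, the pot swings and stays upright
- pot_white_tab (a point): centre of the finger tab of the white pot, a 60 mm wide potted succulent with a rigid hanger, 211 mm tall in all; this point is 191 mm above its underside. The yellow tab, 10 mm thick along the pot's own y, 20 mm wide along its x, reaches from 171 to 211 mm up. Starts standing on the bench in front of the bar; weighs 0.19 to 0.25 kg, how much is not known
- pot_white_hook (a point): hook seat of the white pot, 165 mm above its underside: mid underside of the hook's 6 mm cross-wire, which runs along the pot's x and lies across the bar. The hook opens to +x, 20 mm wide inside: stem at -x; at +x a tip reaching 12 mm below the seat, then a 35 mm high opening down to the wire's apex, which the bar must pass sideways before the hook is lowered on it. Hung, the pot swings and stays upright
- pot_blue_hook (a point): hook seat of the blue pot (about 0.255 kg, same shape as the others), which already hangs on the bar, 65 to 69 mm left or right of its middle; leave it there
- pot_grey_hook (a point): hook seat of the grey pot (about 0.21 kg, same shape as the others), which already hangs on the other side, 65 to 69 mm from the middle; leave it there
- pot_blue_tab (a point): centre of the yellow finger tab of the blue pot, 26 mm above its hook seat
- pot_grey_tab (a point): centre of the yellow finger tab of the grey pot, 26 mm above its hook seat
- pot_terra: the terracotta pot's underside centre
- pot_white: the white pot's underside centre
- pot_blue: the blue pot's underside centre
- pot_grey: the grey pot's underside centre
- jar: white plastic jar, 44 mm across, 75 mm high, standing among the pots on the bench; origin under its centre. Bystander
- brush: orange bench brush lying on its bristles, 180 mm wide (y), 125 mm deep, 38 mm high; origin under its head. Bystander
- basket: pink plastic basket with vials, 150 x 200 x 65 mm, vials to 72 mm; origin under its centre. Bystander

How it is judged (in metres and radians):
On the way:
1. one new pot hangs on the side away from the blue pot (the side that was up), outside the hanging pot, and the bar leans to it, while the other new pot still stands on the bench (((y of pot_blue_hook in the frame of bar_mid below 0 m and (x of pot_terra_hook in the frame of bar_mid between -0.009 and 0.009 m and z of pot_terra_hook in the frame of bar_mid between -0.005 and 0.006 m and y of pot_terra_hook in the frame of bar_mid between 0.105 and 0.25 m) and value of joint bar below -0.05 rad and height (world z) of pot_white_hook below 0.18 m) or (y of pot_blue_hook in the frame of bar_mid above 0 m and (x of pot_terra_hook in the frame of bar_mid between -0.009 and 0.009 m and z of pot_terra_hook in the frame of bar_mid between -0.005 and 0.006 m and y of pot_terra_hook in the frame of bar_mid between -0.25 and -0.105 m) and value of joint bar above 0.05 rad and height (world z) of pot_white_hook below 0.18 m) or (y of pot_blue_hook in the frame of bar_mid below 0 m and (x of pot_white_hook in the frame of bar_mid between -0.009 and 0.009 m and z of pot_white_hook in the frame of bar_mid between -0.005 and 0.006 m and y of pot_white_hook in the frame of bar_mid between 0.105 and 0.25 m) and value of joint bar below -0.05 rad and height (world z) of pot_terra_hook below 0.18 m) or (y of pot_blue_hook in the frame of bar_mid above 0 m and (x of pot_white_hook in the frame of bar_mid between -0.009 and 0.009 m and z of pot_white_hook in the frame of bar_mid between -0.005 and 0.006 m and y of pot_white_hook in the frame of bar_mid between -0.25 and -0.105 m) and value of joint bar above 0.05 rad and height (world z) of pot_terra_hook below 0.18 m))), for 0.3 s.
At the end, for the whole second after the job is handed in: the terracotta and the white pot hang by their hooks on opposite sides of the bar, 105 to 250 mm from its middle, with the hook seats on the bar's top; the blue and the grey pot still hang; the bar is at rest (under 0.08 rad/s) and level within 0.025 rad (1.4 degrees) ((((x of pot_terra_hook in the frame of bar_mid between -0.009 and 0.009 m and z of pot_terra_hook in the frame of bar_mid between -0.005 and 0.006 m and y of pot_terra_hook in the frame of bar_mid between 0.105 and 0.25 m) and (x of pot_white_hook in the frame of bar_mid between -0.009 and 0.009 m and z of pot_white_hook in the frame of bar_mid between -0.005 and 0.006 m and y of pot_white_hook in the frame of bar_mid between -0.25 and -0.105 m)) or ((x of pot_terra_hook in the frame of bar_mid between -0.009 and 0.009 m and z of pot_terra_hook in the frame of bar_mid between -0.005 and 0.006 m and y of pot_terra_hook in the frame of bar_mid between -0.25 and -0.105 m) and (x of pot_white_hook in the frame of bar_mid between -0.009 and 0.009 m and z of pot_white_hook in the frame of bar_mid between -0.005 and 0.006 m and y of pot_white_hook in the frame of bar_mid between 0.105 and 0.25 m))) and x of pot_blue_hook in the frame of bar_mid between -0.009 and 0.009 m and z of pot_blue_hook in the frame of bar_mid between -0.005 and 0.006 m and x of pot_grey_hook in the frame of bar_mid between -0.009 and 0.009 m and z of pot_grey_hook in the frame of bar_mid between -0.005 and 0.006 m and value of joint bar between -0.025 and 0.025 rad and velocity of joint bar between -0.08 and 0.08 rad/s); the robot touches nothing.
It fails at once if the bar is let swing fast (over 1 rad/s) (velocity of joint bar above 1 rad/s or velocity of joint bar below -1 rad/s).
It fails at once if a pot is pressed or dropped on the bar with more than 16 N, or the robot itself presses on the bar with more than 6 N (contact force between any of pot_terra, pot_white, pot_blue, pot_grey and bar above 16 N or contact force between any of the fingers, the arm and bar above 6 N).
It fails at once if the blue or the grey pot is shifted along the bar (more than about 20 mm) or lifted off (not ((y of pot_blue_hook in the frame of bar_mid between 0.045 and 0.092 m and x of pot_blue_hook in the frame of bar_mid between -0.009 and 0.009 m and z of pot_blue_hook in the frame of bar_mid between -0.005 and 0.006 m) or (y of pot_blue_hook in the frame of bar_mid between -0.092 and -0.045 m and x of pot_blue_hook in the frame of bar_mid between -0.009 and 0.009 m and z of pot_blue_hook in the frame of bar_mid between -0.005 and 0.006 m)) or not ((y of pot_grey_hook in the frame of bar_mid between 0.045 and 0.092 m and x of pot_grey_hook in the frame of bar_mid between -0.009 and 0.009 m and z of pot_grey_hook in the frame of bar_mid between -0.005 and 0.006 m) or (y of pot_grey_hook in the frame of bar_mid between -0.092 and -0.045 m and x of pot_grey_hook in the frame of bar_mid between -0.009 and 0.009 m and z of pot_grey_hook in the frame of bar_mid between -0.005 and 0.006 m))).
It fails at once if a pot is tipped over (more than 40 degrees) (angle between any of pot_terra_tab, pot_white_tab, pot_blue_tab, pot_grey_tab's own z axis and vertical above 0.7 rad).
It fails at once if the jar, the brush or the basket is moved more than 25 mm (distance of any of jar, brush, basket from where it was at the start of the episode above 0.025 m).
It also fails if it takes over 72 s, if anything falls off the work surface, if the arm or the gripper's body presses on something with over 40 N, if the wrist force passes 120 N, or if a joint passes its speed limit or range.

### The arm

A 7-joint arm with a two-finger parallel gripper is mounted at the origin on the work surface. World frame = base frame: x ahead of the robot, y to its left, z up, the work surface at z = 0. Lengths are in mm, angles in rad, forces in N, time in s.
With the tool pointing down it reaches from about 425 to 950 mm from the base axis. Payload 4.7 kg.
Tool frame: the origin (TCP) lies at the very end of the fingers, on their centre line; the grasp point (between the pads) lies 19 mm behind it; z points along the fingers, x is the direction in which the jaws open and shut, and the axes are right-handed (so a half turn about z gives the same grasp; the last joint's range is limited). The gripper opens to 87 mm and grips with 3 to 60 N. Pads are 19 mm wide; open, the fingers measure 117 mm over their backs; the gripper's body (75 mm by 190 mm) begins 51 mm behind the grasp point.
Start: joints at [1.129, 0.469, -0.049, 1.532, 0.024, 1.141, -0.082], TCP at [270.844, -618.302, 183.273] pointing down, gripper open.
Joint ranges: [-2.59, 2.59], [-0.33, 1.99], [-1.39, 1.29], [0.1, 2.45], [-1.04, 4.18], [0.21, 1.99], [-2.66, 2.66]. Speed limits (rad/s): [2.57, 2.57, 3.14, 3.14, 3.14, 3.14, 3.14].

### API

Orientations are given as a rotation vector (axis times angle).
In Python, from cell import ctrl, imaging gives the robot as it stands.
- The arm moves only by the tool step_arm, never from a script. Its argument "moves" is a list of rows, each an object with "dp": the shift along the tool's x, y, z in m, a list of three; "rot": the turn, a rotation vector about the tool's x, y, z in rad, a list of three; "grip": the opening, from 0 (shut) to 1 (fully open). A call has 1 to 5 rows; each row shifts and turns the commanded pose from where the row before left it, along the tool's axes as they then stand; what a row does not reach is not made up. A row lasts 1/10 s, in which the tool goes at most 50 mm and 8.59 degrees, less where a joint would pass 70% of its speed; a pose out of reach is approached as far as the arm can. A call with a gripper value outside its range is refused whole. The fingers move at their own pace and stop on an object; "force" is the grip in N (left out, the last holds). Time passes only in rows, so rows that do not move let the fingers close. It gives the time, the measured TCP pose, the force and the opening at its end, in the units of the state.
- ctrl.read_state(): the state, without advancing time (a new reading comes with each control period).
- imaging.read_camera(name): name is "scene" or "top" or "wrist"; returns (picture, depth): 420x560x3 uint8, red, green, blue; 420x560 float32, mm along the optical axis (not along the pixel's ray), 0 where there is no reading.
- imaging.camera_info(name): a dict with "mtx" (3x3 intrinsics, pixels), "distortion" ([k1, k2, p1, p2, k3] as OpenCV has them; the pictures are not rectified), "pose" (4x4, takes a point from camera to world coordinates); the wrist camera has in their place "tool_from_camera" (4x4, takes a point from camera to tool coordinates, whose origin is the TCP and whose axes are the tool frame's). Camera axes: x right, y down, z forward; pixel columns grow to the right and rows downward; lengths in mm; the calibration is good to about 2 mm. A picture is of the moment at which its call begins: read the wrist's pose just before it. camera_info takes no time and is no camera call.
- ctrl.hand_in(): hands the job in, once; it reports no verdict.
The state is a dict: "time": time; "joint_positions": joint angles; "qd": joint speeds; "joint_torque": joint torques, N m; "tool_pos": TCP position; "tcp_rot": TCP orientation; "ft_force": force on the tool from outside, world axes, zero at the start; "wrist_torque": the same for the moment, N m; "gripper_width": finger opening in mm.
Only numpy, scipy, OpenCV 4.12 (cv2) and the standard library are available. Lean on these libraries where they do the work, as an engineer would, in place of code of your own. Each camera call takes 0.05 s, during which the arm holds its last target. There are 200 camera calls.

## Working session

There is one attempt and no reset: what is moved stays moved. The work goes in short steps, Python scripts to look and compute and a tool call to move; the robot and the scene stay as the last step left them, time stands still between calls to the robot, and variables do not carry over. Pictures are saved under pics/ and viewed, about 8 in all and at most 12, crops included, and the job is handed in when it is done.

Besides the shell and the picture viewer there is one more tool, called after "Request:" as name([rows], argument=value, ...), one row to a line, values as JSON. step_arm: Moves the arm, as the interface text tells. Its arguments: {"type":"object","properties":{"moves":{"type":"array","items":{"type":"object","properties":{"dp":{"type":"array","items":{"type":"number"}},"rot":{"type":"array","items":{"type":"number"}},"grip":{"type":"number"}}}},"force":{"type":"number"}},"required":["moves"]}

```bash
ls; mkdir -p pics
cat > h.py <<'E'
import numpy as np, cv2
from cell import ctrl, imaging
from scipy.spatial.transform import Rotation as R
def cloud(name):
    s=ctrl.read_state(); im,d=imaging.read_camera(name); i=imaging.camera_info(name)
    K=np.array(i["mtx"]);D=np.array(i["distortion"],float)
    v,u=np.mgrid[:420,:560]
    n=cv2.undistortPoints(np.stack([u,v],-1).reshape(-1,1,2).astype(np.float64),K,D).reshape(420,560,2)
    P=np.dstack([n[...,0]*d,n[...,1]*d,d])
    if "pose" in i: T=np.array(i["pose"])
    else:
        T=np.eye(4);T[:3,:3]=R.from_rotvec(s["tcp_rot"]).as_matrix();T[:3,3]=s["tool_pos"];T=T@np.array(i["tool_from_camera"])
    W=P@T[:3,:3].T+T[:3,3]; W[d==0]=np.nan
    return im,W,d
def save(im,fn): cv2.imwrite("pics/"+fn,im[...,::-1])
E
python3 - <<'E'
from h import *
s=ctrl.read_state();print({k:np.round(v,3) for k,v in s.items()})
out=[]
for n in("scene","top"):
    im,W,d=cloud(n); np.savez(n+"0.npz",im=im,W=W);out.append(im)
    print(n,np.round(imaging.camera_info(n)["pose"],2).tolist())
    save(cv2.resize(im,(800,600)),n+"0.png")
E
```

```text
pics
{'time': np.float64(0.0), 'joint_positions': array([ 1.129,  0.469, -0.049,  1.534,  0.024,  1.141, -0.082]), 'qd': array([ 0.   ,  0.   ,  0.   , -0.001,  0.   ,  0.001, -0.   ]), 'joint_torque': array([-0.0000e+00, -5.0798e+01, -8.2000e-02, -2.3615e+01, -6.2000e-02,
        3.8000e-02,  0.0000e+00]), 'tool_pos': array([ 270.549, -617.681,  182.205]), 'tcp_rot': array([-2.629,  1.718,  0.003]), 'ft_force': array([ 0.585, -0.019, -0.288]), 'wrist_torque': array([ 0.071, -0.05 ,  0.007]), 'gripper_width': np.float64(87.001)}
scene [[-0.48, 0.56, -0.67, 1395.22], [0.88, 0.31, -0.37, 516.2], [-0.0, -0.77, -0.64, 1012.62], [0.0, 0.0, 0.0, 1.0]]
top [[0.03, -1.0, 0.07, 400.9], [-1.0, -0.03, -0.0, 29.3], [0.01, -0.07, -1.0, 1786.22], [0.0, 0.0, 0.0, 1.0]]
```

View pics/scene0.png

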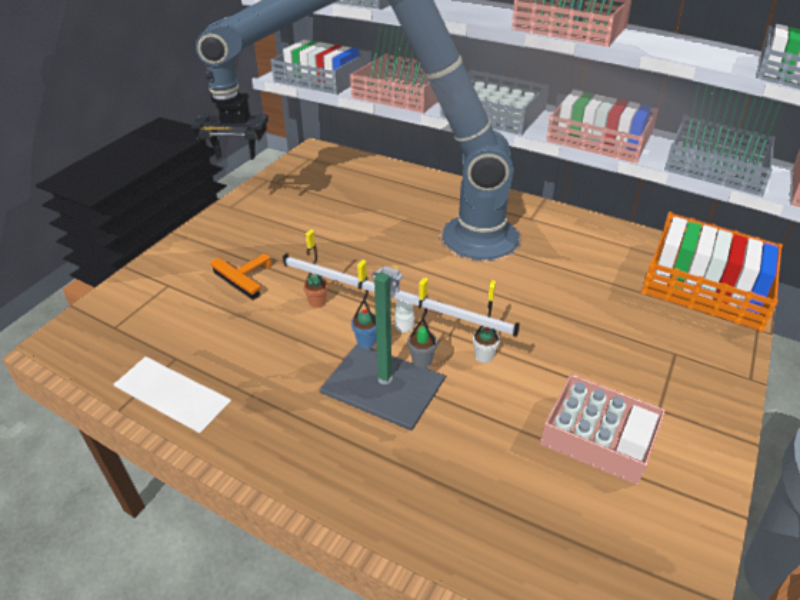

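View pics/top0.png

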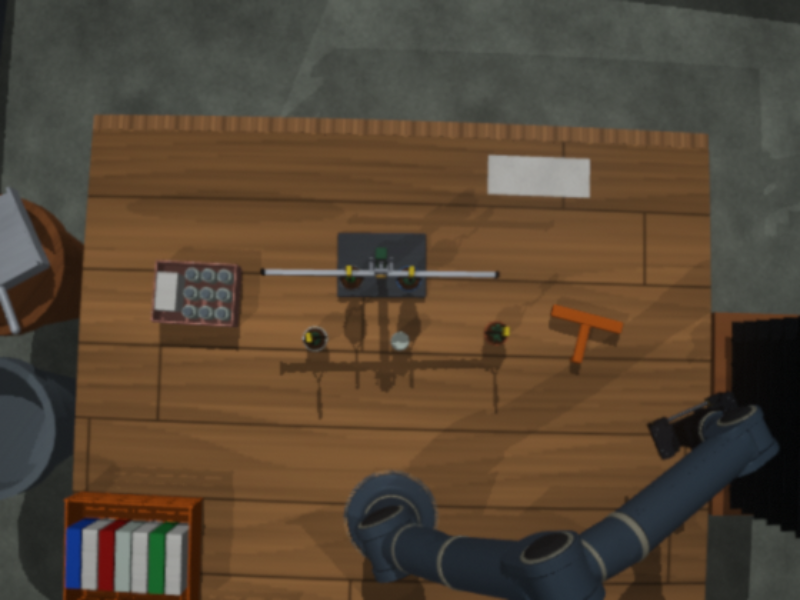

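The scene view is from behind the post: terracotta at (315,285), blue at (362,325), grey at (423,340) and white at (487,340). The top view shows the bar spanning (263,271) to (497,273), the white pot at (315,338), the terracotta pot at (497,333) and the jar at (400,342). Blue is on −y, so the +y side is up and the white pot goes on first.

```bash
cat > seg.py <<'E'
from h import *
def yellow(im,W,zmin=100):
    h=cv2.cvtColor(im,cv2.COLOR_RGB2HSV)
    m=((h[...,0]>22)&(h[...,0]<34)&(h[...,1]>140)&(h[...,2]>80)&(W[...,2]>zmin)&(W[...,2]<420)).astype(np.uint8)
    n,l,st,_=cv2.connectedComponentsWithStats(m)
    r=[]
    for k in range(1,n):
        if st[k,4]<6: continue
        q=W[l==k]; c=np.nanmedian(q,0); r.append((c,st[k,4],np.nanpercentile(q,[4,96],axis=0)))
    return r
def bar(im,W):
    # grey aluminium points in the bar height band; fit line along y
    h=cv2.cvtColor(im,cv2.COLOR_RGB2HSV)
    m=(h[...,1]<60)&(W[...,2]>190)&(W[...,2]<275)&(W[...,0]>560)&(W[...,0]<760)&(abs(W[...,1]-30)<320)
    q=W[m]; return q
E
python3 - <<'E'
from seg import *
for n in("scene","top"):
    z=np.load(n+"0.npz");im,W=z["im"],z["W"]
    print(n)
    for c,a,p in yellow(im,W): print(np.round(c),a,np.round(p).tolist())
    # all points high, x 500-800
    m=(W[...,2]>190)&(W[...,2]<320)&(W[...,0]>450)&(W[...,0]<800)&(abs(W[...,1])<350)
    q=W[m]
    for y0 in range(-280,340,40):
        b=q[abs(q[:,1]-y0)<20]
        if len(b): print(y0,len(b),np.round(np.median(b,0)),np.round(np.percentile(b[:,2],95)))
E
```

```text
scene
[ 462. -236.  194.] 67 [[450.0, -243.0, 170.0], [470.0, -232.0, 210.0]]
[581. -20. 264.] 77 [[568.0, -28.0, 242.0], [588.0, -17.0, 279.0]]
[581. 112. 268.] 76 [[568.0, 106.0, 248.0], [584.0, 115.0, 283.0]]
[440. 198. 200.] 52 [[427.0, 192.0, 174.0], [444.0, 203.0, 210.0]]
-240 39 [ 462. -236.  202.] 210.0
-200 70 [ 583. -201.  225.] 234.0
-160 67 [ 583. -160.  225.] 229.0
-120 69 [ 583. -120.  227.] 231.0
-80 71 [581. -81. 227.] 232.0
-40 134 [581. -26. 231.] 277.0
0 92 [580. -15. 233.] 279.0
40 522 [614.  47. 255.] 292.0
80 114 [579.  72. 235.] 280.0
120 182 [577. 113. 239.] 281.0
160 91 [575. 160. 235.] 239.0
200 96 [575. 200. 236.] 240.0
240 93 [574. 240. 237.] 242.0
280 109 [573. 282. 239.] 249.0
320 12 [572. 301. 237.] 249.0
top
[573. 106. 282.] 23 [[564.0, 103.0, 139.0], [593.0, 120.0, 286.0]]
[578. -25. 278.] 23 [[567.0, -28.0, 130.0], [595.0, -22.0, 283.0]]
[ 457. -237.  210.] 23 [[450.0, -241.0, 201.0], [466.0, -233.0, 215.0]]
[435. 193. 210.] 23 [[425.0, 189.0, 193.0], [441.0, 199.0, 215.0]]
-240 24 [ 458. -236.  210.] 215.0
-200 45 [ 580. -198.  230.] 237.0
-160 52 [ 580. -160.  229.] 234.0
-120 52 [ 578. -120.  228.] 235.0
-80 52 [577. -80. 230.] 237.0
-40 62 [577. -28. 237.] 282.0
0 56 [577.  10. 236.] 282.0
40 201 [595.  40. 284.] 295.0
80 63 [576.  78. 238.] 284.0
120 70 [572. 115. 241.] 285.0
160 51 [573. 161. 238.] 244.0
200 50 [572. 199. 239.] 245.0
240 39 [571. 240. 242.] 248.0
280 47 [570. 284. 244.] 253.0
```

Request:
step_arm([
  {"dp": [0, 0, -0.04], "grip": 1},
  {"dp": [0, 0, -0.045]},
  {"dp": [0, 0, -0.045]},
  {"dp": [0, 0, -0.045]},
  {"dp": [0, 0, -0.04]},
])

```text
invalid input at $.moves[0]: expected keys dp, rot, grip
```

Request:
step_arm([
  {"dp": [0, 0, -0.045], "rot": [0, 0, 0.138], "grip": 1},
  {"dp": [0, 0, -0.045], "rot": [0, 0, 0.138], "grip": 1},
  {"dp": [0, 0, -0.045], "rot": [0, 0, 0.138], "grip": 1},
  {"dp": [-0.038, -0.023, -0.015], "rot": [0, 0, 0], "grip": 1},
  {"dp": [-0.038, -0.023, 0], "rot": [0, 0, 0], "grip": 1},
])

```text
time: 0.6
tool_pos: [317.2, -543.5, 336.3]
tcp_rot: [2.215, -2.226, 0.009]
ft_force: [0.8, -0.2, -0.3]
gripper_width: 87.3
```

Request:
step_arm([
  {"dp": [-0.038, -0.025, 0], "rot": [0, 0, 0], "grip": 1},
  {"dp": [-0.038, -0.025, 0], "rot": [0, 0, 0], "grip": 1},
  {"dp": [-0.038, -0.025, 0], "rot": [0, 0, 0], "grip": 1},
  {"dp": [-0.038, -0.025, 0], "rot": [0, 0, 0], "grip": 1},
  {"dp": [-0.038, -0.025, 0], "rot": [0, 0, 0], "grip": 1},
])

```text
time: 1.1
tool_pos: [442.6, -350.7, 333.0]
tcp_rot: [2.22, -2.223, -0.001]
ft_force: [0.2, -0.7, -0.7]
gripper_width: 87.2
```

Request:
step_arm([
  {"dp": [-0.042, -0.015, 0], "rot": [0, 0, 0], "grip": 1},
  {"dp": [-0.042, -0.01, 0], "rot": [0, 0, 0], "grip": 1},
  {"dp": [-0.045, 0, 0], "rot": [0, 0, 0], "grip": 1},
  {"dp": [-0.045, 0, 0], "rot": [0, 0, 0], "grip": 1},
  {"dp": [-0.045, 0, 0], "rot": [0, 0, 0], "grip": 1},
])

```text
time: 1.6
tool_pos: [466.9, -131.6, 332.9]
tcp_rot: [2.22, -2.223, -0.001]
ft_force: [0.9, -0.4, 0.8]
gripper_width: 87.1
```

Request:
step_arm([
  {"dp": [-0.045, 0, 0], "rot": [0, 0, 0], "grip": 1},
  {"dp": [-0.045, 0, 0], "rot": [0, 0, 0], "grip": 1},
  {"dp": [-0.045, 0, 0], "rot": [0, 0, 0], "grip": 1},
  {"dp": [-0.045, 0, 0], "rot": [0, 0, 0], "grip": 1},
  {"dp": [-0.045, 0, 0], "rot": [0, 0, 0], "grip": 1},
])

```text
time: 2.1
tool_pos: [467.1, 93.0, 333.1]
tcp_rot: [2.219, -2.223, 0.0]
ft_force: [0.5, -0.2, -0.5]
gripper_width: 87.2
```

Request:
step_arm([
  {"dp": [-0.045, 0.015, 0], "rot": [0, 0, 0], "grip": 1},
  {"dp": [-0.045, 0.015, 0], "rot": [0, 0, 0], "grip": 1},
  {"dp": [-0.012, 0, 0], "rot": [0, 0, 0], "grip": 1},
])

```text
time: 2.4
tool_pos: [434.6, 199.3, 333.5]
tcp_rot: [-2.23, 2.211, 0.003]
ft_force: [-0.0, -1.1, 0.5]
gripper_width: 86.8
```

Run:
```python
from seg import *
print(imaging.camera_info("wrist")["tool_from_camera"])
for n in("wrist","scene","top"):
    im,W,d=cloud(n); print(n, ctrl.read_state()["time"])
    np.savez(n+"1.npz",im=im,W=W)
    if n=="wrist": save(im,"w1.png")
    for c,a,p in yellow(im,W): print(np.round(c,1),a,np.round(p).tolist())
    q=bar(im,W); print(len(q))
    for y0 in range(-240,340,40):
        b=q[abs(q[:,1]-y0)<20]
        if len(b)>5: print(y0,len(b),np.round(np.median(b,0),1))
```

```text
[[ 9.99999838e-01  4.33143674e-04 -3.69035830e-04 -8.66273716e-02]
 [-3.14041015e-04  9.60910240e-01  2.76859914e-01 -7.71172670e+01]
 [ 4.74530428e-04 -2.76859753e-01  9.60910221e-01 -2.01783464e+02]
 [ 0.00000000e+00  0.00000000e+00  0.00000000e+00  1.00000000e+00]]
wrist 2.45
[573.9 113.3 279.8] 737 [[565.0, 106.0, 249.0], [583.0, 115.0, 285.0]]
[577.3 -18.9 265.9] 1086 [[568.0, -25.0, 241.0], [586.0, -18.0, 279.0]]
[437.3 196.  210.5] 209 [[426.0, 191.0, 171.0], [443.0, 202.0, 212.0]]
4713
-80 121 [575.  -70.1 230.1]
-40 165 [572.9 -21.4 231.2]
0 273 [577.4 -10.4 233.1]
40 670 [573.   51.1 248.2]
80 488 [573.8  74.4 236.6]
120 590 [571.8 120.4 238.5]
160 603 [572.5 160.2 240. ]
200 613 [571.6 199.7 241.8]
240 588 [570.8 239.4 243.5]
280 602 [570.2 279.2 245.3]
scene 2.5
[ 461.2 -236.   193.6] 66 [[450.0, -243.0, 172.0], [470.0, -232.0, 211.0]]
[581.9 -19.5 260.7] 72 [[569.0, -26.0, 242.0], [587.0, -17.0, 277.0]]
[579.4 112.9 268.6] 72 [[565.0, 105.0, 247.0], [585.0, 115.0, 284.0]]
[440.5 198.5 198.5] 52 [[426.0, 192.0, 175.0], [444.0, 203.0, 210.0]]
1027
-200 58 [ 583.7 -197.7  2
[... 221 characters left out ...]
4.4]
160 88 [575.9 160.1 235.6]
200 94 [574.8 200.3 237.6]
240 95 [574.4 239.8 239.8]
280 102 [573.7 280.2 241.6]
top 2.55
[575.5 106.5 281.9] 21 [[565.0, 103.0, 135.0], [594.0, 121.0, 288.0]]
[577.5 -25.1 277.6] 19 [[567.0, -28.0, 245.0], [584.0, -20.0, 281.0]]
[ 456.7 -237.4  210.6] 23 [[450.0, -241.0, 195.0], [466.0, -233.0, 215.0]]
560
-200 39 [ 579.9 -196.5  225.7]
-160 52 [ 579.5 -160.9  227.3]
-120 51 [ 577.7 -120.3  228.7]
-80 52 [576.9 -80.  229.9]
-40 31 [576.8 -45.9 232.2]
0 39 [575.6   0.8 234.3]
40 31 [576.7  44.7 236.8]
80 51 [573.6  81.  237. ]
120 35 [572.3 127.2 238.1]
160 52 [571.7 161.  239.8]
200 45 [571.6 197.8 242.5]
240 39 [570.7 240.6 244.1]
280 43 [569.8 278.6 245.5]
```

View pics/w1.png

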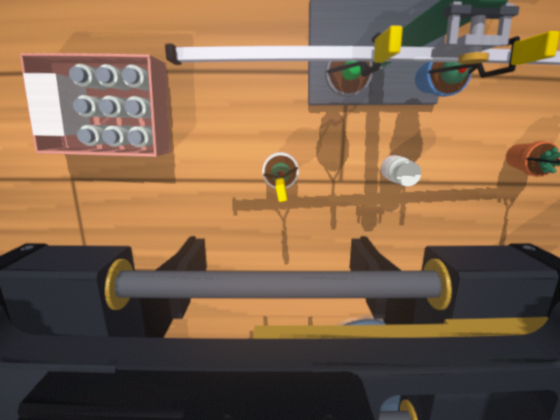

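The wrist view shows the white pot's tab at (281,187), the bar along y≈52 px with its left cap at (172,53), and the jar at (400,170) well clear.

```bash
cat > tab.py <<'E'
from seg import *
def tabtop(im,W,near,zr):
    h=cv2.cvtColor(im,cv2.COLOR_RGB2HSV)
    m=(h[...,0]>20)&(h[...,0]<36)&(h[...,1]>120)&(W[...,2]>zr[0])&(W[...,2]<zr[1])&(np.hypot(W[...,0]-near[0],W[...,1]-near[1])<25)
    q=W[m][:,:2].astype(np.float32)
    r=cv2.minAreaRect(q); b=cv2.boxPoints(r)
    e=[b[1]-b[0],b[2]-b[1]]; l=max(e,key=np.linalg.norm); 
    yaw=np.arctan2(l[1],l[0]); yaw=(yaw+np.pi/2)%np.pi-np.pi/2
    return len(q),np.round(r[0],1),np.round(r[1],1),round(float(yaw),3),np.round(np.median(W[m],0),1)
E
python3 - <<'E'
from tab import *
z=np.load("wrist1.npz");im,W=z["im"],z["W"]
print(tabtop(im,W,(436,196),(206,218)))
z=np.load("scene1.npz");im,W=z["im"],z["W"]
print(tabtop(im,W,(459,-236),(165,220)),tabtop(im,W,(436,196),(165,220)))
h=np.load("wrist1.npz")["W"][45:62,160:185];print(np.round(h[5,:,:2]).tolist())
E
```

```text
(154, array([433.4, 195.8]), array([19.6, 10. ]), 0.221, array([434.1, 195.9, 211. ]))
(69, array([ 460.3, -237.4]), array([21.3, 13.3]), 0.046, array([ 461.5, -236. ,  192.6])) (55, array([432.9, 196.7]), array([22.5, 10.6]), 0.168, array([440.5, 198.6, 198. ]))
[[626.0, 398.0], [626.0, 396.0], [626.0, 395.0], [626.0, 392.0], [626.0, 392.0], [626.0, 390.0], [572.0, 299.0], [572.0, 298.0], [572.0, 297.0], [572.0, 296.0], [572.0, 295.0], [572.0, 294.0], [572.0, 293.0], [572.0, 292.0], [572.0, 292.0], [573.0, 292.0], [573.0, 292.0], [574.0, 292.0], [574.0, 291.0], [574.0, 290.0], [574.0, 289.0], [574.0, 288.0], [573.0, 287.0], [573.0, 286.0], [574.0, 285.0]]
```

Request:
step_arm([
  {"dp": [0.003, 0.001, 0.03], "rot": [0, 0, -0.11], "grip": 1},
  {"dp": [0, 0, 0.04], "rot": [0, 0, -0.11], "grip": 1},
  {"dp": [0, 0, 0.04], "rot": [0, 0, 0], "grip": 0.6},
  {"dp": [0, 0, 0.03], "rot": [0, 0, 0], "grip": 0.5},
  {"dp": [0, 0, 0.015], "rot": [0, 0, 0], "grip": 0.4},
])

```text
time: 3.05
tool_pos: [436.0, 186.6, 175.0]
tcp_rot: [2.442, -1.968, -0.003]
ft_force: [-0.2, -0.5, -0.3]
gripper_width: 70.3
```

Request:
step_arm([
  {"dp": [0, 0, 0], "rot": [0, 0, 0], "grip": 0.3},
  {"dp": [0, 0, 0], "rot": [0, 0, 0], "grip": 0.2},
  {"dp": [0, 0, 0], "rot": [0, 0, 0], "grip": 0},
  {"dp": [0, 0, 0], "rot": [0, 0, 0], "grip": 0},
  {"dp": [0, 0, 0], "rot": [0, 0, 0], "grip": 0},
], force=20)

```text
time: 3.55
tool_pos: [437.4, 190.6, 179.1]
tcp_rot: [-2.449, 1.965, -0.002]
ft_force: [0.2, -0.2, -0.1]
gripper_width: 31.4
```

Request:
step_arm([
  {"dp": [-0.006, 0.0025, 0], "rot": [0, 0, 0], "grip": 0.3},
  {"dp": [0, 0, 0], "rot": [0, 0, 0], "grip": 0.3},
])

```text
time: 3.75
tool_pos: [432.5, 196.9, 178.6]
tcp_rot: [-2.452, 1.963, -0.0]
ft_force: [-0.3, 0.2, -0.4]
gripper_width: 26.7
```

Request:
step_arm([
  {"dp": [0, 0, 0], "rot": [0, 0, 0], "grip": 0},
  {"dp": [0, 0, 0], "rot": [0, 0, 0], "grip": 0},
  {"dp": [0, 0, 0], "rot": [0, 0, 0], "grip": 0},
  {"dp": [0, 0, 0], "rot": [0, 0, 0], "grip": 0},
  {"dp": [0, 0, 0], "rot": [0, 0, 0], "grip": 0},
], force=20)

```text
time: 4.25
tool_pos: [433.1, 195.8, 178.2]
tcp_rot: [2.451, -1.966, 0.0]
ft_force: [0.3, 0.1, -0.1]
gripper_width: 1.6
```

Run:
```python
from tab import *
im,W,d=cloud("wrist");save(im,"w2.png")
im,W,d=cloud("scene")
for c,a,p in yellow(im,W,20): print(np.round(c,1),a,np.round(p).tolist())
print(ctrl.read_state()["gripper_width"],ctrl.read_state()["tool_pos"])
```

```text
[ 461.5 -235.7  194.4] 65 [[449.0, -243.0, 173.0], [469.0, -233.0, 212.0]]
[581.2 -19.3 261.3] 72 [[569.0, -26.0, 241.0], [588.0, -17.0, 277.0]]
[579.9 113.  268.8] 73 [[565.0, 106.0, 246.0], [585.0, 116.0, 284.0]]
[440.6 198.6 194.3] 46 [[437.0, 194.0, 173.0], [443.0, 204.0, 215.0]]
0.8152556344913483 [433.08347723 195.74428617 178.21486395]
```

View pics/w2.png

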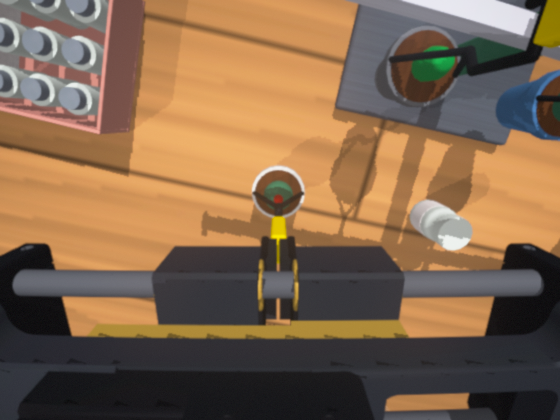

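Run:
```python
from tab import *
im,W,d=cloud("wrist")
save(cv2.resize(im[190:330,220:340],(600,700)[::1],interpolation=cv2.INTER_CUBIC)[:600],"w3.png")
print(tabtop(im,W,(436,196),(150,225)))
h=cv2.cvtColor(im,cv2.COLOR_RGB2HSV)
for v in range(215,300,8): print(v,[ (u,np.round(W[v,u]).tolist()) for u in (262,270,278,286,294)])
```

```text
(369, array([442.6, 197.4]), array([ 4.6, 10.2]), -1.362, array([442.6, 197.6, 198.5]))
215 [(262, [386.0, 207.0, 2.0]), (270, [406.0, 199.0, 58.0]), (278, [443.0, 198.0, 171.0]), (286, [410.0, 181.0, 58.0]), (294, [394.0, 164.0, -0.0])]
223 [(262, [374.0, 204.0, 1.0]), (270, [376.0, 194.0, 0.0]), (278, [443.0, 198.0, 188.0]), (286, [381.0, 172.0, 0.0]), (294, [nan, nan, nan])]
231 [(262, [362.0, 202.0, 0.0]), (270, [365.0, 191.0, 1.0]), (278, [443.0, 198.0, 204.0]), (286, [370.0, 170.0, 1.0]), (294, [372.0, 159.0, 0.0])]
239 [(262, [443.0, 207.0, 222.0]), (270, [443.0, 202.0, 219.0]), (278, [444.0, 198.0, 219.0]), (286, [444.0, 193.0, 218.0]), (294, [360.0, 156.0, 0.0])]
247 [(262, [443.0, 207.0, 234.0]), (270, [443.0, 202.0, 230.0]), (278, [444.0, 198.0, 230.0]), (286, [444.0, 193.0, 230.0]), (294, [472.0, 199.0, 294.0])]
255 [(262, [467.0, 208.0, 293.0]), (270, [443.0, 202.0, 241.0]), (278, [440.0, 197.0, 234.0]), (286, [445.0, 194.0, 241.0]), (294, [471.0, 199.0, 298.0])]
263 [(262, [469.0, 208.0, 302.0]), (270, [443.0, 202.0, 249.0]), (278, [436.0, 196.0, 234.0]), (286, [445.0, 194.0, 250.0]), (294, [471.0, 199.0, 302.0])]
271 [(262, [468.0, 208.0, 305.0]), (270, [442.0, 201.0, 257.0]), (278, [431.0, 195.0, 234.0]), (286, [445.0, 194.0, 258.0]), (294, [470.0, 199.0, 305.0])]
279 [(262, [466.0, 208.0, 307.0]), (270, [465.0, 205.0, 304.0]), (278, [465.0, 203.0, 304.0]), (286, [466.0, 200.0, 303.0]), (294, [468.0, 199.0, 307.0])]
287 [(262, [465.0, 207.0, 308.0]), (270, [463.0, 205.0, 306.0]), (278, [463.0, 202.0, 305.0]), (286, [465.0, 200.0, 306.0]), (294, [466.0, 198.0, 308.0])]
295 [(262, [463.0, 207.0, 309.0]), (270, [461.0, 204.0, 305.0]), (278, [461.0, 202.0, 305.0]), (286, [462.0, 200.0, 306.0]), (294, [464.0, 198.0, 309.0])]
```

View pics/w3.png

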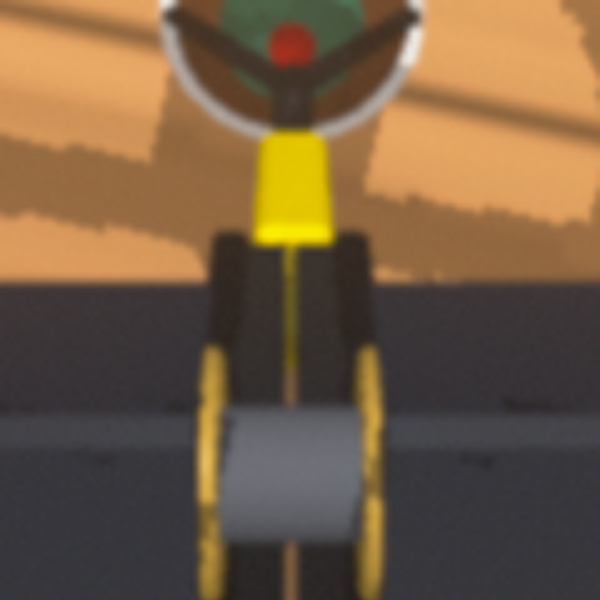

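Run:
```python
from tab import *
z=np.load("wrist1.npz");W=z["W"]
print("w1 tip profile (TCP 434.6,199.3,333.5)")
for v in (236,240,245,255,265): print(v,[(u,np.round(W[v,u]).tolist()) for u in (185,195,202,357,364,375)])
im,W,d=cloud("wrist"); s=ctrl.read_state(); print(s["tool_pos"],s["joint_positions"])
m=(W[...,2]>120)&(abs(W[...,0]-436)<30)&(abs(W[...,1]-196)<40)
for z0 in range(165,260,6):
    q=W[m&(abs(W[...,2]-z0)<3)]
    if len(q): print(z0,len(q),np.round(q.min(0)).tolist(),np.round(q.max(0)).tolist())
```

```text
w1 tip profile (TCP 434.6,199.3,333.5)
236 [(185, [296.0, 380.0, 2.0]), (195, [295.0, 361.0, -1.0]), (202, [295.0, 347.0, -1.0]), (357, [299.0, 45.0, 2.0]), (364, [447.0, 148.0, 373.0]), (375, [299.0, 9.0, 2.0])]
240 [(185, [286.0, 381.0, -0.0]), (195, [445.0, 248.0, 375.0]), (202, [445.0, 244.0, 376.0]), (357, [446.0, 153.0, 375.0]), (364, [447.0, 150.0, 380.0]), (375, [291.0, 8.0, 1.0])]
245 [(185, [446.0, 251.0, 386.0]), (195, [445.0, 246.0, 383.0]), (202, [443.0, 243.0, 378.0]), (357, [445.0, 155.0, 382.0]), (364, [446.0, 151.0, 383.0]), (375, [280.0, 7.0, 1.0])]
255 [(185, [445.0, 247.0, 397.0]), (195, [444.0, 243.0, 395.0]), (202, [437.0, 243.0, 379.0]), (357, [442.0, 156.0, 388.0]), (364, [446.0, 155.0, 396.0]), (375, [448.0, 150.0, 400.0])]
265 [(185, [444.0, 244.0, 406.0]), (195, [440.0, 242.0, 397.0]), (202, [431.0, 243.0, 381.0]), (357, [436.0, 156.0, 389.0]), (364, [441.0, 155.0, 399.0]), (375, [446.0, 153.0, 408.0])]
[433.07130609 195.77941114 178.22215906] [ 0.02897459  0.19818119 -0.61319541  1.9696771   0.13401682  1.01322356
 -1.99820012]
165 14 [447.0, 196.0, 162.0] [449.0, 201.0, 167.0]
171 77 [441.0, 194.0, 168.0] [449.0, 202.0, 174.0]
177 32 [441.0, 193.0, 174.0] [444.0, 202.0, 180.0]
183 40 [440.0, 192.0, 180.0] [444.0, 202.0, 186.0]
189 43 [440.0, 193.0, 186.0] [444.0, 202.0, 192.0]
195 46 [440.0, 193.0, 192.0] [444.0, 202.0, 198.0]
201 49 [441.0, 193.0, 198.0] [444.0, 202.0, 204.0]
207 69 [439.0, 192.0, 204.0] [443.0, 202.0, 210.0]
213 41 [440.0, 193.0, 210.0] [443.0, 202.0, 213.0]
219 87 [442.0, 190.0, 217.0] [447.0, 207.0, 222.0]
225 126 [442.0, 190.0, 222.0] [447.0, 207.0, 228.0]
231 150 [442.0, 189.0, 228.0] [447.0, 207.0, 234.0]
237 146 [442.0, 191.0, 234.0] [447.0, 206.0, 240.0]
243 196 [437.0, 191.0, 240.0] [447.0, 206.0, 246.0]
249 126 [442.0, 191.0, 246.0] [447.0, 205.0, 252.0]
255 147 [442.0, 193.0, 252.0] [446.0, 204.0, 258.0]
```

The pictures disagree with the interface text. The real fingertips end about 38 mm short of the reported TCP: tips show at z≈216 with TCP at 178, and at ≈373 with TCP at 333. The fingers therefore shut just above the tab. From here I'll offset every height by 38 mm.

Request:
step_arm([
  {"dp": [0, 0, -0.005], "rot": [0, 0, 0], "grip": 0.5},
  {"dp": [0, 0, 0], "rot": [0, 0, 0], "grip": 0.5},
  {"dp": [0, 0, 0.01], "rot": [0, 0, 0], "grip": 0.4},
  {"dp": [0, 0, 0.02], "rot": [0, 0, 0], "grip": 0.4},
  {"dp": [0, 0, 0.012], "rot": [0, 0, 0], "grip": 0.4},
])

```text
time: 4.95
tool_pos: [432.2, 195.2, 139.5]
tcp_rot: [2.449, -1.964, -0.001]
ft_force: [0.3, 0.3, -0.2]
gripper_width: 30.8
```

Request:
step_arm([
  {"dp": [0, 0, 0], "rot": [0, 0, 0], "grip": 0.2},
  {"dp": [0, 0, 0], "rot": [0, 0, 0], "grip": 0},
  {"dp": [0, 0, 0], "rot": [0, 0, 0], "grip": 0},
  {"dp": [0, 0, 0], "rot": [0, 0, 0], "grip": 0},
], force=20)

```text
time: 5.35
tool_pos: [433.6, 196.1, 141.9]
tcp_rot: [-2.45, 1.965, -0.001]
ft_force: [-0.6, -0.1, -0.7]
gripper_width: 10.3
```

Request:
step_arm([
  {"dp": [0, 0, -0.02], "rot": [0, 0, 0], "grip": 0},
  {"dp": [0, 0, -0.03], "rot": [0, 0, 0.1], "grip": 0},
  {"dp": [0, 0, -0.03], "rot": [0, 0, 0.1], "grip": 0},
  {"dp": [-0.018, 0, -0.02], "rot": [0, 0, 0], "grip": 0},
  {"dp": [-0.018, 0, 0], "rot": [0, 0, 0], "grip": 0},
])

```text
time: 5.85
tool_pos: [434.3, 233.0, 244.7]
tcp_rot: [-2.235, 2.198, -0.005]
ft_force: [-0.9, 0.6, -2.2]
gripper_width: 9.6
```

Request:
step_arm([
  {"dp": [0, -0.03, 0], "rot": [0, 0, 0], "grip": 0},
  {"dp": [0, -0.035, 0], "rot": [0, 0, 0], "grip": 0},
  {"dp": [0, -0.02, 0], "rot": [0, 0, 0], "grip": 0},
  {"dp": [0, 0, 0], "rot": [0, 0, 0], "grip": 0},
  {"dp": [0, 0, 0], "rot": [0, 0, 0], "grip": 0},
])

```text
time: 6.35
tool_pos: [516.8, 233.4, 240.8]
tcp_rot: [2.241, -2.2, -0.002]
ft_force: [-0.7, -0.5, -2.9]
gripper_width: 9.7
```

```bash
cat > look.py <<'E'
from tab import *
import sys
def look(tag,barzoff=0):
    s=ctrl.read_state(); print("t",round(s["time"],2),np.round(s["tool_pos"],1),np.round(s["tcp_rot"],3),np.round(s["ft_force"],2),round(float(s["gripper_width"]),1))
    for n in("scene","top"):
        im,W,d=cloud(n); np.savez(f"{n}_{tag}.npz",im=im,W=W); save(im,f"{n}_{tag}.png")
        print(n,[(np.round(c).tolist(),a) for c,a,p in yellow(im,W,60)])
        h=cv2.cvtColor(im,cv2.COLOR_RGB2HSV)
        zc=235
        m=(h[...,1]<60)&(h[...,2]>60)&(abs(W[...,2]-zc)<35)&(abs(W[...,0]-(576-.02*(W[...,1]-42)))<12)&(abs(W[...,1]-42)<235)&(abs(W[...,1]-42)>28)
        q=W[m]
        A=np.c_[np.ones(len(q)),q[:,1]-42]
        k=np.ones(len(q),bool)
        for _ in range(5):
            a=np.linalg.lstsq(A[k],q[k,2],rcond=None)[0]; r=q[:,2]-A@a; k=abs(r)<max(4,2*np.std(r[k]))*.99
        ax=np.linalg.lstsq(A[k],q[k,0],rcond=None)[0]
        print("  bar z0,slope",np.round(a,4),"x0,slope",np.round(ax,4),k.sum(),"y ext",np.round(q[:,1].min()),np.round(q[:,1].max()))
if __name__=="__main__": look(sys.argv[1])
E
python3 look.py a
```

```text
t 6.35 [516.8 233.4 240.8] [ 2.241e+00 -2.200e+00 -2.000e-03] [-0.7  -0.45 -2.85] 9.7
scene [([461.0, -236.0, 194.0], np.int32(65)), ([580.0, -19.0, 262.0], np.int32(74)), ([524.0, 234.0, 296.0], np.int32(60)), ([579.0, 113.0, 269.0], np.int32(72))]
  bar z0,slope [2.307515e+02 4.160000e-02] x0,slope [ 5.77362e+02 -2.21000e-02] 717 y ext -192.0 277.0
top [([576.0, 107.0, 281.0], np.int32(22)), ([578.0, -25.0, 277.0], np.int32(21)), ([457.0, -237.0, 211.0], np.int32(23))]
  bar z0,slope [2.353081e+02 4.370000e-02] x0,slope [ 5.756711e+02 -2.000000e-02] 321 y ext -192.0 225.0
```

Request:
step_arm([
  {"dp": [0.001, -0.015, 0], "rot": [0, 0, 0], "grip": 0},
  {"dp": [0.001, -0.015, 0], "rot": [0, 0, 0], "grip": 0},
  {"dp": [0, -0.013, 0], "rot": [0, 0, 0], "grip": 0},
  {"dp": [0, -0.012, 0], "rot": [0, 0, 0], "grip": 0},
  {"dp": [0, 0, 0], "rot": [0, 0, 0], "grip": 0},
])

```text
time: 6.95
tool_pos: [574.2, 232.0, 240.8]
tcp_rot: [-2.24, 2.202, -0.0]
ft_force: [-0.3, 0.3, -2.5]
gripper_width: 10.3
```

```bash
python3 look.py b
python3 - <<'E'
from tab import *
im,W,d=cloud("wrist");np.savez("wrist_b.npz",im=im,W=W)
a=cv2.imread("pics/scene_b.png")[140:290,170:370]
b=im[150:300,180:380,::-1]
cv2.imwrite("pics/b.png",np.vstack([cv2.resize(x,(400,300),interpolation=cv2.INTER_CUBIC) for x in(a,b)]))
E
```

```text
t 6.95 [574.2 232.  240.8] [-2.24   2.202 -0.   ] [-0.35  0.35 -2.53] 10.3
scene [([462.0, -236.0, 194.0], np.int32(65)), ([580.0, -19.0, 262.0], np.int32(74)), ([581.0, 113.0, 270.0], np.int32(73)), ([581.0, 232.0, 294.0], np.int32(60))]
  bar z0,slope [2.307594e+02 4.170000e-02] x0,slope [ 5.772959e+02 -2.170000e-02] 697 y ext -193.0 277.0
top [([576.0, 106.0, 284.0], np.int32(23)), ([578.0, -25.0, 277.0], np.int32(21)), ([457.0, -237.0, 209.0], np.int32(23))]
  bar z0,slope [2.354969e+02 4.050000e-02] x0,slope [ 5.753723e+02 -2.230000e-02] 265 y ext -192.0 188.0
```

View pics/b.png

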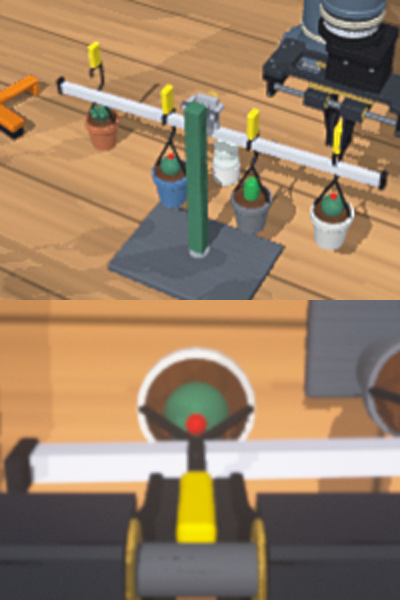

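The hook wraps the bar near its +y end (tab at (338,135) in the upper crop) with clear space above it. I'll back off 2 mm and lower.

Request:
step_arm([
  {"dp": [0, 0.002, 0.003], "rot": [0, 0, 0], "grip": 0},
  {"dp": [0, 0, 0.004], "rot": [0, 0, 0], "grip": 0},
  {"dp": [0, 0, 0.004], "rot": [0, 0, 0], "grip": 0},
  {"dp": [0, 0, 0.003], "rot": [0, 0, 0], "grip": 0},
  {"dp": [0, 0, 0.002], "rot": [0, 0, 0], "grip": 0},
])

```text
time: 7.6
tool_pos: [570.2, 232.3, 224.8]
tcp_rot: [2.242, -2.2, -0.0]
ft_force: [-0.3, -0.2, -2.4]
gripper_width: 9.8
```

Request:
step_arm([
  {"dp": [0, 0, 0.002], "rot": [0, 0, 0], "grip": 0},
  {"dp": [0, 0, 0.002], "rot": [0, 0, 0], "grip": 0},
  {"dp": [0, 0, 0.002], "rot": [0, 0, 0], "grip": 0},
  {"dp": [0, 0, 0.002], "rot": [0, 0, 0], "grip": 0},
  {"dp": [0, 0, 0.002], "rot": [0, 0, 0], "grip": 0},
])

```text
time: 8.1
tool_pos: [570.5, 232.4, 215.1]
tcp_rot: [-2.242, 2.2, -0.0]
ft_force: [-0.4, -0.1, -2.0]
gripper_width: 9.9
```

Request:
step_arm([
  {"dp": [0, 0, 0.002], "rot": [0, 0, 0], "grip": 0},
  {"dp": [0, 0, 0.003], "rot": [0, 0, 0], "grip": 0},
  {"dp": [0, 0, 0.003], "rot": [0, 0, 0], "grip": 0},
  {"dp": [0, 0, 0.003], "rot": [0, 0, 0], "grip": 0},
  {"dp": [0, 0, 0.003], "rot": [0, 0, 0], "grip": 0},
])

```text
time: 8.6
tool_pos: [570.4, 232.4, 201.0]
tcp_rot: [2.242, -2.2, 0.0]
ft_force: [0.5, 0.2, -1.8]
gripper_width: 9.7
```

```bash
python3 look.py c
```

```text
t 8.6 [570.4 232.4 201. ] [ 2.242 -2.2    0.   ] [ 0.46  0.23 -1.82] 9.7
scene [([461.0, -236.0, 192.0], np.int32(65)), ([582.0, -24.0, 269.0], np.int32(77)), ([580.0, 109.0, 262.0], np.int32(77)), ([577.0, 233.0, 257.0], np.int32(58))]
  bar z0,slope [ 2.310814e+02 -5.640000e-02] x0,slope [ 5.772979e+02 -2.180000e-02] 681 y ext -193.0 277.0
top [([574.0, 104.0, 276.0], np.int32(26)), ([577.0, -28.0, 285.0], np.int32(24)), ([457.0, -237.0, 210.0], np.int32(23))]
  bar z0,slope [ 2.351498e+02 -6.010000e-02] x0,slope [ 5.759887e+02 -2.280000e-02] 298 y ext -192.0 190.0
```

Request:
step_arm([
  {"dp": [0, 0, 0.003], "rot": [0, 0, 0], "grip": 0},
  {"dp": [0, 0, 0.003], "rot": [0, 0, 0], "grip": 0},
  {"dp": [0, 0, 0.003], "rot": [0, 0, 0], "grip": 0},
  {"dp": [0, 0, 0.002], "rot": [0, 0, 0], "grip": 0},
  {"dp": [0, 0, 0.001], "rot": [0, 0, 0], "grip": 0},
])

```text
time: 9.2
tool_pos: [570.3, 232.3, 188.9]
tcp_rot: [2.242, -2.2, -0.0]
ft_force: [-0.4, -0.9, -2.0]
gripper_width: 10.4
```

```bash
python3 look.py d
```

```text
t 9.2 [570.3 232.3 188.9] [ 2.242 -2.2   -0.   ] [-0.4  -0.85 -2.02] 10.4
scene [([461.0, -236.0, 195.0], np.int32(64)), ([580.0, -25.0, 273.0], np.int32(80)), ([580.0, 106.0, 259.0], np.int32(76)), ([577.0, 233.0, 248.0], np.int32(55))]
  bar z0,slope [ 2.309319e+02 -1.175000e-01] x0,slope [ 5.770385e+02 -2.310000e-02] 661 y ext -192.0 277.0
top [([575.0, 101.0, 272.0], np.int32(26)), ([578.0, -31.0, 287.0], np.int32(20)), ([457.0, -237.0, 210.0], np.int32(23))]
  bar z0,slope [ 2.348534e+02 -1.131000e-01] x0,slope [ 5.751647e+02 -2.270000e-02] 291 y ext -193.0 188.0
```

Nearly at the stop. I'll lower 1 mm rows until the weight is off, then release.

Request:
step_arm([
  {"dp": [0, 0, 0.001], "rot": [0, 0, 0], "grip": 0},
  {"dp": [0, 0, 0.0005], "rot": [0, 0, 0], "grip": 0},
  {"dp": [0, 0, 0], "rot": [0, 0, 0], "grip": 0},
])

```text
time: 9.6
tool_pos: [570.5, 232.6, 188.4]
tcp_rot: [-2.242, 2.2, -0.001]
ft_force: [-0.7, -0.1, 2.1]
gripper_width: 10.1
```

Request:
step_arm([
  {"dp": [0, 0, 0.0005], "rot": [0, 0, 0], "grip": 0},
  {"dp": [0, 0, 0], "rot": [0, 0, 0], "grip": 0},
])

```text
time: 9.8
tool_pos: [570.6, 232.6, 188.2]
tcp_rot: [-2.242, 2.2, -0.001]
ft_force: [-0.5, -1.1, 4.9]
gripper_width: 9.6
```

Request:
step_arm([
  {"dp": [0, 0, -0.001], "rot": [0, 0, 0], "grip": 0},
  {"dp": [0, 0, 0], "rot": [0, 0, 0], "grip": 0.15},
  {"dp": [0, 0, 0], "rot": [0, 0, 0], "grip": 0.3},
  {"dp": [0, 0, 0], "rot": [0, 0, 0], "grip": 0.4},
  {"dp": [0, 0, 0], "rot": [0, 0, 0], "grip": 0.4},
])

```text
time: 10.3
tool_pos: [570.4, 232.4, 188.1]
tcp_rot: [2.242, -2.2, -0.0]
ft_force: [0.1, -0.4, 0.7]
gripper_width: 29.3
```

Request:
step_arm([
  {"dp": [0, 0, -0.015], "rot": [0, 0, 0], "grip": 0.4},
  {"dp": [0, 0, -0.03], "rot": [0, 0, 0], "grip": 0.4},
  {"dp": [0, 0, -0.045], "rot": [0, 0, 0], "grip": 0.4},
  {"dp": [0, 0.01, -0.04], "rot": [0, 0, 0], "grip": 0.5},
  {"dp": [0.02, 0.03, 0], "rot": [0, 0, 0], "grip": 0.6},
])

```text
time: 10.8
tool_pos: [534.1, 216.1, 325.4]
tcp_rot: [-2.235, 2.188, -0.004]
ft_force: [-0.7, -0.1, 0.1]
gripper_width: 44.2
```

```bash
python3 look.py e
```

```text
t 10.8 [534.1 216.1 325.4] [-2.235  2.188 -0.004] [-0.67 -0.11  0.12] 44.2
scene [([462.0, -236.0, 195.0], np.int32(65)), ([581.0, -25.0, 273.0], np.int32(77)), ([580.0, 106.0, 259.0], np.int32(76)), ([574.0, 235.0, 243.0], np.int32(72))]
  bar z0,slope [ 2.312082e+02 -1.193000e-01] x0,slope [ 5.770994e+02 -2.230000e-02] 646 y ext -193.0 277.0
top [([574.0, 101.0, 271.0], np.int32(26)), ([579.0, -30.0, 288.0], np.int32(21)), ([457.0, -237.0, 211.0], np.int32(23))]
  bar z0,slope [ 2.345244e+02 -1.205000e-01] x0,slope [ 5.748994e+02 -2.500000e-02] 259 y ext -193.0 172.0
```

Request:
step_arm([
  {"dp": [0.04, 0.02, 0], "rot": [0, 0, 0], "grip": 0.6},
  {"dp": [0.045, 0.02, 0], "rot": [0, 0, 0], "grip": 0.6},
  {"dp": [0.045, 0.02, 0], "rot": [0, 0, 0], "grip": 0.6},
  {"dp": [0.045, 0, 0], "rot": [0, 0, 0], "grip": 0.6},
  {"dp": [0.045, 0, 0], "rot": [0, 0, 0], "grip": 0.6},
])

```text
time: 11.4
tool_pos: [474.6, -11.0, 319.3]
tcp_rot: [-2.242, 2.199, -0.003]
ft_force: [0.3, -0.1, 0.8]
gripper_width: 52.1
```

Request:
step_arm([
  {"dp": [0.045, 0, 0], "rot": [0, 0, 0], "grip": 0.6},
  {"dp": [0.045, 0, 0], "rot": [0, 0, 0], "grip": 0.6},
  {"dp": [0.045, 0, 0], "rot": [0, 0, 0], "grip": 0.6},
  {"dp": [0.045, 0, 0], "rot": [0, 0, 0], "grip": 0.6},
  {"dp": [0.04, 0, 0], "rot": [0, 0, 0], "grip": 0.6},
])

```text
time: 11.9
tool_pos: [479.1, -231.9, 318.8]
tcp_rot: [2.241, -2.202, 0.002]
ft_force: [0.3, -0.2, 0.1]
gripper_width: 52.4
```

Request:
step_arm([
  {"dp": [0, 0, 0], "rot": [0, 0, 0], "grip": 0.6},
  {"dp": [0, 0, 0], "rot": [0, 0, 0], "grip": 0.6},
])

```text
time: 12.1
tool_pos: [479.2, -230.0, 318.2]
tcp_rot: [-2.24, 2.202, 0.001]
ft_force: [1.2, 1.6, -0.1]
gripper_width: 52.1
```

Run:
```python
from tab import *
im,W,d=cloud("wrist");np.savez("wrist_f.npz",im=im,W=W);save(im,"w_f.png")
s=ctrl.read_state();print(s["time"],s["tool_pos"],s["tcp_rot"])
print(tabtop(im,W,(458,-236),(206,218)))
```

```text
12.15 [ 479.53469126 -228.51175176  318.43884091] [-2.24268813e+00  2.19885540e+00  4.72767317e-04]
(160, array([ 459.8, -238.6]), array([19.6, 10. ]), 0.03, array([ 460. , -239.1,  211. ]))
```

Request:
step_arm([
  {"dp": [0.0095, 0.0195, 0.02], "rot": [0, 0, 0], "grip": 0.5},
  {"dp": [0, 0, 0.04], "rot": [0, 0, 0], "grip": 0.5},
  {"dp": [0, 0, 0.03], "rot": [0, 0, 0], "grip": 0.5},
  {"dp": [0, 0, 0.005], "rot": [0, 0, 0], "grip": 0.5},
  {"dp": [0, 0, 0], "rot": [0, 0, 0], "grip": 0.5},
])

```text
time: 12.65
tool_pos: [460.1, -237.8, 223.4]
tcp_rot: [-2.245, 2.198, 0.001]
ft_force: [1.1, -0.3, 0.5]
gripper_width: 43.7
```

Run:
```python
from tab import *
s=ctrl.read_state();print(s["time"],s["tool_pos"])
im,W,d=cloud("wrist")
print(tabtop(im,W,(460,-238),(206,218)))
```

```text
12.65 [ 460.14136681 -237.82385064  223.39721754]
(314, array([ 459.3, -239.1]), array([ 9.8, 20.4]), -0.047, array([ 460.7, -239.3,  211. ]))
```

Request:
step_arm([
  {"dp": [0.001, 0, 0.03], "rot": [0, 0, 0], "grip": 0.45},
  {"dp": [0, 0, 0.03], "rot": [0, 0, 0], "grip": 0.4},
  {"dp": [0, 0, 0.021], "rot": [0, 0, 0], "grip": 0.4},
  {"dp": [0, 0, 0], "rot": [0, 0, 0], "grip": 0.2},
  {"dp": [0, 0, 0], "rot": [0, 0, 0], "grip": 0.1},
])

```text
time: 13.2
tool_pos: [461.4, -240.5, 144.1]
tcp_rot: [-2.242, 2.199, -0.005]
ft_force: [0.7, -0.6, -0.0]
gripper_width: 25.7
```

Request:
step_arm([
  {"dp": [0, 0, 0], "rot": [0, 0, 0], "grip": 0},
  {"dp": [0, 0, 0], "rot": [0, 0, 0], "grip": 0},
  {"dp": [0, 0, 0], "rot": [0, 0, 0], "grip": 0},
], force=20)

```text
time: 13.5
tool_pos: [461.0, -240.3, 144.0]
tcp_rot: [-2.241, 2.199, -0.004]
ft_force: [-0.5, 1.0, 6.0]
gripper_width: 9.9
```

Request:
step_arm([
  {"dp": [0, 0, -0.015], "rot": [0, 0, 0], "grip": 0},
  {"dp": [0, 0, -0.035], "rot": [0, 0, 0], "grip": 0},
  {"dp": [0, 0, -0.035], "rot": [0, 0, 0], "grip": 0},
  {"dp": [0, 0, -0.03], "rot": [0, 0, 0], "grip": 0},
  {"dp": [0, 0, 0], "rot": [0, 0, 0], "grip": 0},
])

```text
time: 14.0
tool_pos: [462.4, -241.4, 261.8]
tcp_rot: [-2.24, 2.199, -0.014]
ft_force: [-0.5, -1.2, -2.1]
gripper_width: 10.1
```

Request:
step_arm([
  {"dp": [-0.03, -0.02, 0], "rot": [0, 0, 0], "grip": 0},
  {"dp": [-0.035, -0.025, 0], "rot": [0, 0, 0], "grip": 0},
  {"dp": [-0.025, -0.015, 0], "rot": [0, 0, 0], "grip": 0},
  {"dp": [0, 0, 0], "rot": [0, 0, 0], "grip": 0},
  {"dp": [0, 0, 0], "rot": [0, 0, 0], "grip": 0},
])

```text
time: 14.5
tool_pos: [517.3, -148.6, 255.8]
tcp_rot: [2.243, -2.197, -0.003]
ft_force: [0.6, -0.2, -2.5]
gripper_width: 9.8
```

```bash
python3 look.py g
cat > ft.py <<'E'
from h import *
print(np.round(ctrl.read_state()["ft_force"],2))
for i in range(12):
    imaging.camera_info("wrist")
E
python3 ft.py
```

```text
t 14.5 [ 517.3 -148.6  255.8] [ 2.243 -2.197 -0.003] [ 0.64 -0.15 -2.52] 9.8
scene [([524.0, -147.0, 305.0], np.int32(43)), ([582.0, -26.0, 272.0], np.int32(77)), ([579.0, 106.0, 259.0], np.int32(75)), ([576.0, 235.0, 243.0], np.int32(70))]
  bar z0,slope [ 2.311631e+02 -1.199000e-01] x0,slope [ 5.769767e+02 -2.320000e-02] 643 y ext -192.0 276.0
top [([574.0, 101.0, 273.0], np.int32(26)), ([579.0, -31.0, 288.0], np.int32(21)), ([569.0, 230.0, 257.0], np.int32(23))]
  bar z0,slope [ 2.352886e+02 -1.205000e-01] x0,slope [ 5.753464e+02 -2.290000e-02] 297 y ext -142.0 276.0
[-0.52 -0.24 -2.12]
```

Run:
```python
from tab import *
z=np.load("scene_g.npz"); print([np.round(p).tolist() for c,a,p in yellow(z["im"],z["W"])][0])
z=np.load("scene_a.npz"); print([np.round(p).tolist() for c,a,p in yellow(z["im"],z["W"])][2])
im,W,d=cloud("wrist");s=ctrl.read_state();print(s["tool_pos"])
print([ (np.round(c).tolist(),np.round(p).tolist()) for c,a,p in yellow(im,W)])
a=cv2.imread("pics/scene_g.png")[140:290,170:370]
b=im[150:300,180:380,::-1]
cv2.imwrite("pics/g.png",np.vstack([cv2.resize(x,(400,300),interpolation=cv2.INTER_CUBIC) for x in(a,b)]))
```

```text
[[515.0, -155.0, 283.0], [528.0, -139.0, 324.0]]
[[511.0, 228.0, 272.0], [527.0, 239.0, 310.0]]
[ 517.0611203  -150.55081094  256.50077269]
[([578.0, -34.0, 280.0], [[569.0, -35.0, 253.0], [587.0, -27.0, 290.0]]), ([525.0, -150.0, 313.0], [[521.0, -155.0, 287.0], [526.0, -145.0, 324.0]])]
```

View pics/g.png

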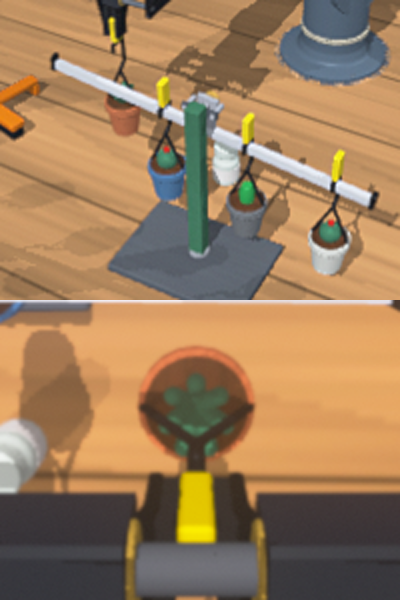

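The second crop set shows the terracotta pot held at (197,510) with its hook open toward the bar, and the white pot hanging with the bar leaned over to it. Next I move in over the bar.

Request:
step_arm([
  {"dp": [0, -0.012, -0.003], "rot": [0, 0, 0], "grip": 0},
  {"dp": [0, -0.016, 0], "rot": [0, 0, 0], "grip": 0},
  {"dp": [0, -0.016, 0], "rot": [0, 0, 0], "grip": 0},
  {"dp": [0, -0.012, 0], "rot": [0, 0, 0], "grip": 0},
  {"dp": [0, -0.006, 0], "rot": [0, 0, 0], "grip": 0},
])

```text
time: 15.15
tool_pos: [581.3, -148.3, 260.0]
tcp_rot: [-2.242, 2.201, -0.0]
ft_force: [0.5, -0.1, -1.3]
gripper_width: 9.8
```

Request:
step_arm([
  {"dp": [0, 0, 0.003], "rot": [0, 0, 0], "grip": 0},
  {"dp": [0, 0, 0], "rot": [0, 0, 0], "grip": 0},
])

```text
time: 15.35
tool_pos: [579.3, -148.1, 256.5]
tcp_rot: [2.241, -2.2, -0.002]
ft_force: [-0.3, 0.1, -1.8]
gripper_width: 10.1
```

```bash
python3 look.py i
python3 - <<'E'
from tab import *
z=np.load("scene_i.npz"); print([np.round(p).tolist() for c,a,p in yellow(z["im"],z["W"])])
E
```

```text
t 15.35 [ 579.3 -148.1  256.5] [ 2.241e+00 -2.200e+00 -2.000e-03] [-0.28  0.05 -1.82] 10.1
scene [([586.0, -146.0, 304.0], np.int32(43)), ([582.0, -25.0, 272.0], np.int32(77)), ([580.0, 106.0, 259.0], np.int32(76)), ([575.0, 235.0, 243.0], np.int32(71))]
  bar z0,slope [ 2.310165e+02 -1.174000e-01] x0,slope [ 5.77073e+02 -2.22000e-02] 654 y ext -193.0 277.0
top [([574.0, 101.0, 272.0], np.int32(26)), ([579.0, -31.0, 287.0], np.int32(21)), ([569.0, 230.0, 258.0], np.int32(23))]
  bar z0,slope [ 2.347086e+02 -1.189000e-01] x0,slope [ 5.752879e+02 -2.170000e-02] 224 y ext -63.0 277.0
[[[580.0, -152.0, 285.0], [589.0, -139.0, 325.0]], [[567.0, -32.0, 251.0], [588.0, -23.0, 290.0]], [[566.0, 100.0, 237.0], [585.0, 109.0, 273.0]], [[561.0, 229.0, 221.0], [579.0, 239.0, 257.0]]]
```

```bash
cat > ft.py <<'E'
from h import *
f=[]
for i in range(14):
    imaging.read_camera("top"); f.append(ctrl.read_state()["ft_force"])
f=np.array(f);print(np.round(f.mean(0),3),np.round(f.std(0)/14**.5,3), np.round(ctrl.read_state()["tool_pos"],1))
E
python3 ft.py
```

```text
[-0.131  0.083 -2.26 ] [0.13  0.091 0.089] [ 580.1 -148.   257.3]
```

Request:
step_arm([
  {"dp": [0, 0, 0.004], "rot": [0, 0, 0], "grip": 0},
  {"dp": [0, 0, 0.004], "rot": [0, 0, 0], "grip": 0},
  {"dp": [0, 0, 0.003], "rot": [0, 0, 0], "grip": 0},
  {"dp": [0, 0, 0.003], "rot": [0, 0, 0], "grip": 0},
  {"dp": [0, 0, 0.002], "rot": [0, 0, 0], "grip": 0},
])

```text
time: 16.65
tool_pos: [579.9, -147.9, 240.8]
tcp_rot: [2.242, -2.2, -0.001]
ft_force: [-0.7, 0.1, -2.2]
gripper_width: 9.7
```

Request:
step_arm([
  {"dp": [0, 0, 0.002], "rot": [0, 0, 0], "grip": 0},
  {"dp": [0, 0, 0.002], "rot": [0, 0, 0], "grip": 0},
  {"dp": [0, 0, 0.002], "rot": [0, 0, 0], "grip": 0},
  {"dp": [0, 0, 0.002], "rot": [0, 0, 0], "grip": 0},
  {"dp": [0, 0, 0.002], "rot": [0, 0, 0], "grip": 0},
])

```text
time: 17.15
tool_pos: [580.2, -147.5, 231.5]
tcp_rot: [-2.242, 2.2, 0.0]
ft_force: [-1.4, 0.7, 0.3]
gripper_width: 9.8
```

```bash
python3 look.py j
```

```text
t 17.15 [ 580.2 -147.5  231.5] [-2.242  2.2    0.   ] [-1.4   0.74  0.32] 9.8
scene [([588.0, -145.0, 283.0], np.int32(39)), ([581.0, -24.0, 271.0], np.int32(78)), ([579.0, 107.0, 262.0], np.int32(69)), ([575.0, 237.0, 249.0], np.int32(75))]
  bar z0,slope [ 2.306306e+02 -9.290000e-02] x0,slope [ 5.772717e+02 -2.190000e-02] 698 y ext -192.0 275.0
top [([568.0, 232.0, 261.0], np.int32(22)), ([574.0, 101.0, 273.0], np.int32(23)), ([579.0, -28.0, 287.0], np.int32(21))]
  bar z0,slope [ 2.344102e+02 -9.070000e-02] x0,slope [ 5.754708e+02 -2.410000e-02] 222 y ext -61.0 277.0
```

Request:
step_arm([
  {"dp": [0, 0, 0.002], "rot": [0, 0, 0], "grip": 0},
  {"dp": [0, 0, 0.002], "rot": [0, 0, 0], "grip": 0},
  {"dp": [0, 0, 0.002], "rot": [0, 0, 0], "grip": 0},
  {"dp": [0, 0, 0.002], "rot": [0, 0, 0], "grip": 0},
  {"dp": [0, 0, 0.001], "rot": [0, 0, 0], "grip": 0},
])

```text
time: 17.75
tool_pos: [580.2, -147.9, 222.1]
tcp_rot: [-2.242, 2.2, -0.0]
ft_force: [0.8, 1.8, -0.1]
gripper_width: 10.0
```

Request:
step_arm([
  {"dp": [0, 0, 0.002], "rot": [0, 0, 0], "grip": 0},
  {"dp": [0, 0, 0.002], "rot": [0, 0, 0], "grip": 0},
  {"dp": [0, 0, 0.002], "rot": [0, 0, 0], "grip": 0},
  {"dp": [0, 0, 0.002], "rot": [0, 0, 0], "grip": 0},
  {"dp": [0, 0, 0.0005], "rot": [0, 0, 0], "grip": 0},
])

```text
time: 18.25
tool_pos: [580.0, -148.1, 213.5]
tcp_rot: [2.242, -2.2, 0.0]
ft_force: [1.3, 2.2, -0.2]
gripper_width: 9.7
```

```bash
python3 look.py k; python3 ft.py
```

```text
t 18.25 [ 580.  -148.1  213.5] [ 2.242 -2.2    0.   ] [ 1.28  2.18 -0.18] 9.7
scene [([587.0, -146.0, 266.0], np.int32(37)), ([582.0, -21.0, 266.0], np.int32(77)), ([580.0, 111.0, 266.0], np.int32(79)), ([576.0, 241.0, 268.0], np.int32(73))]
  bar z0,slope [2.306739e+02 2.100000e-03] x0,slope [ 5.774596e+02 -2.310000e-02] 700 y ext -192.0 277.0
top [([567.0, 236.0, 280.0], np.int32(23)), ([576.0, 107.0, 280.0], np.int32(24)), ([577.0, -25.0, 280.0], np.int32(25))]
  bar z0,slope [2.350771e+02 2.100000e-03] x0,slope [ 5.750923e+02 -1.940000e-02] 257 y ext -61.0 277.0
[-0.043  1.36  -0.072] [0.131 0.149 0.132] [ 580.  -148.1  213.8]
```

Request:
step_arm([
  {"dp": [0, 0, 0], "rot": [0, 0, 0], "grip": 0.13},
  {"dp": [0, 0, 0], "rot": [0, 0, 0], "grip": 0.25},
  {"dp": [0, 0, 0], "rot": [0, 0, 0], "grip": 0.4},
  {"dp": [0, 0, 0], "rot": [0, 0, 0], "grip": 0.5},
  {"dp": [0, 0, 0], "rot": [0, 0, 0], "grip": 0.5},
])

```text
time: 19.55
tool_pos: [580.0, -148.1, 213.8]
tcp_rot: [2.242, -2.201, 0.0]
ft_force: [0.6, 0.6, -0.6]
gripper_width: 35.6
```

Request:
step_arm([
  {"dp": [0, 0, -0.012], "rot": [0, 0, 0], "grip": 0.5},
  {"dp": [0, 0, -0.02], "rot": [0, 0, 0], "grip": 0.5},
  {"dp": [0, 0, -0.035], "rot": [0, 0, 0], "grip": 0.5},
  {"dp": [0, 0, -0.02], "rot": [0, 0, 0], "grip": 0.5},
  {"dp": [0, 0, 0], "rot": [0, 0, 0], "grip": 0.5},
])

```text
time: 20.05
tool_pos: [582.2, -148.1, 305.4]
tcp_rot: [-2.239, 2.197, -0.011]
ft_force: [-0.5, -0.6, 0.5]
gripper_width: 43.1
```

```bash
python3 look.py l
```

```text
t 20.05 [ 582.2 -148.1  305.4] [-2.239  2.197 -0.011] [-0.54 -0.56  0.47] 43.1
scene [([580.0, -141.0, 251.0], np.int32(77)), ([583.0, -18.0, 261.0], np.int32(75)), ([580.0, 114.0, 271.0], np.int32(79)), ([575.0, 244.0, 281.0], np.int32(78))]
  bar z0,slope [2.30591e+02 7.38000e-02] x0,slope [ 5.773654e+02 -2.180000e-02] 682 y ext -192.0 277.0
top [([568.0, 239.0, 296.0], np.int32(26)), ([573.0, 109.0, 285.0], np.int32(23)), ([575.0, -23.0, 274.0], np.int32(23))]
  bar z0,slope [2.35373e+02 7.10000e-02] x0,slope [ 5.752588e+02 -2.070000e-02] 239 y ext -68.0 277.0
```

Request:
step_arm([
  {"dp": [0, 0, 0], "rot": [0, 0, 0], "grip": 0.5},
  {"dp": [0, 0, 0], "rot": [0, 0, 0], "grip": 0.5},
  {"dp": [0, 0, 0], "rot": [0, 0, 0], "grip": 0.5},
  {"dp": [0, 0, 0], "rot": [0, 0, 0], "grip": 0.5},
  {"dp": [0, 0, 0], "rot": [0, 0, 0], "grip": 0.5},
])

```text
time: 20.65
tool_pos: [580.0, -148.0, 300.5]
tcp_rot: [2.242, -2.2, -0.001]
ft_force: [-1.4, 0.6, -0.3]
gripper_width: 43.2
```

Request:
step_arm([
  {"dp": [0, 0, 0], "rot": [0, 0, 0], "grip": 0.5},
  {"dp": [0, 0, 0], "rot": [0, 0, 0], "grip": 0.5},
  {"dp": [0, 0, 0], "rot": [0, 0, 0], "grip": 0.5},
  {"dp": [0, 0, 0], "rot": [0, 0, 0], "grip": 0.5},
  {"dp": [0, 0, 0], "rot": [0, 0, 0], "grip": 0.5},
])

```text
time: 21.15
tool_pos: [580.0, -148.0, 300.8]
tcp_rot: [-2.242, 2.2, -0.0]
ft_force: [0.2, 0.4, -0.4]
gripper_width: 43.6
```

```bash
python3 look.py m
```

```text
t 21.15 [ 580.  -148.   300.8] [-2.242  2.2   -0.   ] [ 0.19  0.36 -0.43] 43.6
scene [([582.0, -141.0, 251.0], np.int32(77)), ([582.0, -18.0, 260.0], np.int32(76)), ([579.0, 114.0, 270.0], np.int32(78)), ([575.0, 244.0, 280.0], np.int32(77))]
  bar z0,slope [2.303696e+02 7.350000e-02] x0,slope [ 5.773207e+02 -2.160000e-02] 700 y ext -193.0 277.0
top [([568.0, 239.0, 294.0], np.int32(26)), ([573.0, 109.0, 284.0], np.int32(23)), ([575.0, -22.0, 276.0], np.int32(23))]
  bar z0,slope [2.353067e+02 7.210000e-02] x0,slope [ 5.752619e+02 -2.040000e-02] 240 y ext -69.0 277.0
```

The bar settled at +0.073 rad, so the terracotta pot is about 18 mm too far out. I'll re-grip it gently and slide it inward while raising it to level.

Request:
step_arm([
  {"dp": [-0.005, 0, 0.02], "rot": [0, 0, 0], "grip": 0.5},
  {"dp": [0, 0, 0.03], "rot": [0, 0, 0], "grip": 0.5},
  {"dp": [0, 0, 0.03], "rot": [0, 0, 0], "grip": 0.45},
  {"dp": [0, 0, 0.015], "rot": [0, 0, 0], "grip": 0.4},
  {"dp": [0, 0, 0.004], "rot": [0, 0, 0], "grip": 0.4},
])

```text
time: 21.75
tool_pos: [578.5, -142.9, 199.5]
tcp_rot: [2.241, -2.199, -0.005]
ft_force: [0.9, -0.2, 1.0]
gripper_width: 35.9
```

Request:
step_arm([
  {"dp": [0, 0, 0], "rot": [0, 0, 0], "grip": 0.25},
  {"dp": [0, 0, 0], "rot": [0, 0, 0], "grip": 0.15},
  {"dp": [0, 0, 0], "rot": [0, 0, 0], "grip": 0.05},
  {"dp": [0, 0, 0], "rot": [0, 0, 0], "grip": 0},
  {"dp": [0, 0, 0], "rot": [0, 0, 0], "grip": 0},
], force=10)

```text
time: 22.25
tool_pos: [580.4, -143.4, 202.4]
tcp_rot: [-2.241, 2.201, -0.003]
ft_force: [0.3, -1.0, -0.3]
gripper_width: 10.3
```

```bash
python3 look.py n
```

```text
t 22.25 [ 580.4 -143.4  202.4] [-2.241  2.201 -0.003] [ 0.31 -0.99 -0.31] 10.3
scene [([586.0, -140.0, 249.0], np.int32(41)), ([582.0, -18.0, 260.0], np.int32(78)), ([579.0, 114.0, 272.0], np.int32(77)), ([575.0, 244.0, 283.0], np.int32(78))]
  bar z0,slope [2.306542e+02 7.690000e-02] x0,slope [ 5.774411e+02 -2.210000e-02] 677 y ext -191.0 277.0
top [([568.0, 239.0, 295.0], np.int32(27)), ([574.0, 109.0, 284.0], np.int32(24)), ([576.0, -22.0, 274.0], np.int32(24))]
  bar z0,slope [2.350531e+02 7.570000e-02] x0,slope [ 5.752901e+02 -2.100000e-02] 239 y ext -56.0 277.0
```

Request:
step_arm([
  {"dp": [0, 0, -0.003], "rot": [0, 0, 0], "grip": 0},
  {"dp": [-0.003, 0, -0.003], "rot": [0, 0, 0], "grip": 0},
  {"dp": [-0.003, 0, -0.002], "rot": [0, 0, 0], "grip": 0},
  {"dp": [-0.003, 0, -0.002], "rot": [0, 0, 0], "grip": 0},
  {"dp": [-0.003, 0, -0.002], "rot": [0, 0, 0], "grip": 0},
])

```text
time: 22.85
tool_pos: [579.7, -130.6, 214.0]
tcp_rot: [2.242, -2.2, 0.0]
ft_force: [-0.1, -1.3, -0.2]
gripper_width: 9.7
```

Request:
step_arm([
  {"dp": [-0.003, 0, -0.002], "rot": [0, 0, 0], "grip": 0},
  {"dp": [0, 0, 0], "rot": [0, 0, 0], "grip": 0},
  {"dp": [0, 0, 0], "rot": [0, 0, 0], "grip": 0},
])

```text
time: 23.15
tool_pos: [579.7, -126.9, 215.9]
tcp_rot: [-2.242, 2.199, 0.001]
ft_force: [-0.8, 1.4, 0.2]
gripper_width: 9.8
```

```bash
python3 look.py o
```

```text
t 23.15 [ 579.7 -126.9  215.9] [-2.242e+00  2.199e+00  1.000e-03] [-0.84  1.38  0.25] 9.8
scene [([585.0, -125.0, 262.0], np.int32(41)), ([581.0, -21.0, 265.0], np.int32(77)), ([580.0, 111.0, 266.0], np.int32(79)), ([576.0, 242.0, 268.0], np.int32(76))]
  bar z0,slope [2.307833e+02 4.500000e-03] x0,slope [ 5.77636e+02 -2.31000e-02] 713 y ext -193.0 276.0
top [([568.0, 236.0, 280.0], np.int32(24)), ([577.0, 106.0, 280.0], np.int32(24)), ([576.0, -25.0, 280.0], np.int32(25))]
  bar z0,slope [ 2.355194e+02 -2.100000e-03] x0,slope [ 5.750157e+02 -1.710000e-02] 224 y ext -40.0 277.0
```

Level, with the pot at y ≈ −127 mm. Now I release, retreat and let it settle.

Request:
step_arm([
  {"dp": [0, 0, 0], "rot": [0, 0, 0], "grip": 0.13},
  {"dp": [0, 0, 0], "rot": [0, 0, 0], "grip": 0.25},
  {"dp": [0, 0, 0], "rot": [0, 0, 0], "grip": 0.4},
  {"dp": [0, 0, 0], "rot": [0, 0, 0], "grip": 0.5},
  {"dp": [0, 0, 0], "rot": [0, 0, 0], "grip": 0.5},
])

```text
time: 23.75
tool_pos: [579.6, -128.2, 215.7]
tcp_rot: [2.242, -2.201, 0.0]
ft_force: [0.0, -0.5, -1.3]
gripper_width: 35.4
```

Request:
step_arm([
  {"dp": [0, 0, -0.012], "rot": [0, 0, 0], "grip": 0.5},
  {"dp": [0, 0, -0.02], "rot": [0, 0, 0], "grip": 0.5},
  {"dp": [0, 0, -0.035], "rot": [0, 0, 0], "grip": 0.5},
  {"dp": [0, 0, -0.02], "rot": [0, 0, 0], "grip": 0.5},
  {"dp": [0, 0, 0], "rot": [0, 0, 0], "grip": 0.5},
])

```text
time: 24.25
tool_pos: [581.8, -128.1, 307.3]
tcp_rot: [-2.239, 2.197, -0.011]
ft_force: [-0.6, -0.2, 0.5]
gripper_width: 43.5
```

Request:
step_arm([
  {"dp": [0, 0, 0], "rot": [0, 0, 0], "grip": 0.5},
  {"dp": [0, 0, 0], "rot": [0, 0, 0], "grip": 0.5},
  {"dp": [0, 0, 0], "rot": [0, 0, 0], "grip": 0.5},
  {"dp": [0, 0, 0], "rot": [0, 0, 0], "grip": 0.5},
  {"dp": [0, 0, 0], "rot": [0, 0, 0], "grip": 0.5},
])

```text
time: 24.75
tool_pos: [579.4, -128.0, 302.2]
tcp_rot: [2.242, -2.2, -0.001]
ft_force: [-0.7, -0.4, -0.0]
gripper_width: 43.6
```

Request:
step_arm([
  {"dp": [0, 0, 0], "rot": [0, 0, 0], "grip": 0.5},
  {"dp": [0, 0, 0], "rot": [0, 0, 0], "grip": 0.5},
  {"dp": [0, 0, 0], "rot": [0, 0, 0], "grip": 0.5},
  {"dp": [0, 0, 0], "rot": [0, 0, 0], "grip": 0.5},
  {"dp": [0, 0, 0], "rot": [0, 0, 0], "grip": 0.5},
])

```text
time: 25.25
tool_pos: [579.7, -128.0, 302.8]
tcp_rot: [-2.242, 2.2, -0.0]
ft_force: [-0.1, 0.3, -0.5]
gripper_width: 43.7
```

```bash
python3 look.py p
```

```text
t 25.25 [ 579.7 -128.   302.8] [-2.242  2.2   -0.   ] [-0.06  0.34 -0.53] 43.7
scene [([581.0, -123.0, 264.0], np.int32(76)), ([582.0, -21.0, 266.0], np.int32(74)), ([580.0, 111.0, 266.0], np.int32(80)), ([575.0, 242.0, 267.0], np.int32(73))]
  bar z0,slope [ 2.306815e+02 -8.000000e-04] x0,slope [ 5.775917e+02 -2.310000e-02] 725 y ext -192.0 277.0
top [([569.0, 236.0, 280.0], np.int32(23)), ([576.0, 106.0, 281.0], np.int32(24)), ([577.0, -25.0, 280.0], np.int32(25))]
  bar z0,slope [ 2.357454e+02 -4.600000e-03] x0,slope [ 5.749188e+02 -1.860000e-02] 235 y ext -42.0 276.0
```

Request:
step_arm([
  {"dp": [0, 0, -0.04], "rot": [0, 0, 0], "grip": 0.5},
  {"dp": [0, 0.03, -0.03], "rot": [0, 0, 0], "grip": 0.5},
  {"dp": [0, 0.04, 0], "rot": [0, 0, 0], "grip": 0.5},
  {"dp": [0, 0, 0], "rot": [0, 0, 0], "grip": 0.5},
  {"dp": [0, 0, 0], "rot": [0, 0, 0], "grip": 0.5},
])

```text
time: 25.85
tool_pos: [509.3, -129.4, 373.3]
tcp_rot: [-2.241, 2.201, -0.002]
ft_force: [0.5, 0.4, -0.5]
gripper_width: 43.3
```

Request:
step_arm([
  {"dp": [0, 0, 0], "rot": [0, 0, 0], "grip": 0.5},
  {"dp": [0, 0, 0], "rot": [0, 0, 0], "grip": 0.5},
  {"dp": [0, 0, 0], "rot": [0, 0, 0], "grip": 0.5},
  {"dp": [0, 0, 0], "rot": [0, 0, 0], "grip": 0.5},
  {"dp": [0, 0, 0], "rot": [0, 0, 0], "grip": 0.5},
])

```text
time: 26.35
tool_pos: [509.9, -129.2, 372.5]
tcp_rot: [2.242, -2.2, -0.001]
ft_force: [-0.2, -0.8, 0.6]
gripper_width: 43.2
```

```bash
python3 look.py q
python3 - <<'E'
import cv2; cv2.imwrite("pics/q.png",cv2.resize(cv2.imread("pics/scene_q.png")[110:360,120:480],(792,550)))
E
```

```text
t 26.35 [ 509.9 -129.2  372.5] [ 2.242e+00 -2.200e+00 -1.000e-03] [-0.18 -0.83  0.56] 43.2
scene [([579.0, -124.0, 263.0], np.int32(78)), ([582.0, -21.0, 266.0], np.int32(76)), ([580.0, 112.0, 266.0], np.int32(79)), ([575.0, 242.0, 268.0], np.int32(76))]
  bar z0,slope [2.310016e+02 9.000000e-04] x0,slope [ 5.774419e+02 -2.290000e-02] 679 y ext -192.0 277.0
top [([569.0, 236.0, 279.0], np.int32(23)), ([576.0, 106.0, 280.0], np.int32(24)), ([576.0, -25.0, 280.0], np.int32(25))]
  bar z0,slope [ 2.353501e+02 -1.100000e-03] x0,slope [ 5.756951e+02 -2.290000e-02] 265 y ext -110.0 276.0
```

View pics/q.png

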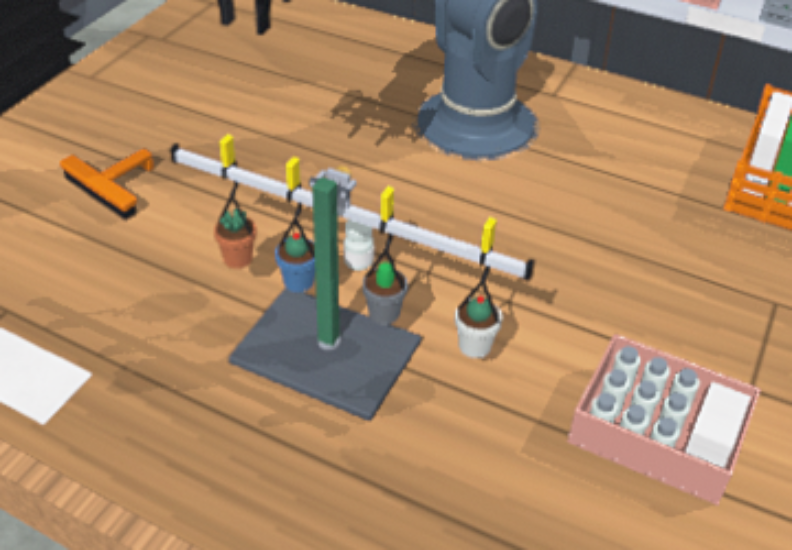

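All four pots hang on a level bar (tabs at 227, 293, 387 and 489 px across), the gripper is clear, and the jar, brush and basket look undisturbed. Handing in.

```bash
python3 -c "
from cell import ctrl; print(ctrl.hand_in())"
```

```text
the job is handed in; nothing more can be done
None
```

Both pots are hanging and the bar is level; I handed the job in at about 26 s of the 72 s allowed.

- **First pot:** I hung the white pot on the raised +y side, about 190 mm out. I lowered it slowly until the bar leaned over to it, at about −0.12 rad.
- **Second pot:** I hung the terracotta pot on the −y side. At 190 mm out the bar settled at +0.073 rad, so I slid the pot about 18 mm inward.

**Last checks:**
- The final lean was +0.001 rad in the scene camera and −0.001 rad in the top camera. It was within 0.005 rad a second earlier, so the bar was at rest.
- The blue and grey pots moved only with the lean, and the gripper was clear of everything.
- The jar, brush and basket look undisturbed in the last picture; I did not measure their positions.

**What disagreed or went wrong:**
- **Fingertip position:** the real fingertips end about 38 mm short of the reported TCP, contrary to the description. My first grasp closed on air just above the tab, without touching it. I corrected every later height for this.
- **Pressing at the stop:** when seating the white pot at the bar's stop, the gripper briefly pressed down with about 5 N. With the pot's weight that is about 7 N on the bar, under the 16 N limit.
- **Force reading:** with the terracotta pot still held at 190 mm, the wrist force suggested it was nearly balanced. Letting go showed it was not, so I used the camera lean for the correction.

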